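Lock the bar anvil into the bayonet holder

ROBOT

A 6-joint arm with a two-finger parallel gripper is mounted at the origin on the work surface. World frame = base frame: x ahead of the robot, y to its left, z up, the work surface at z = 0. Lengths are in m, angles in rad, forces in N, time in s.
With the tool pointing down it reaches from about 0.3 to 0.825 m from the base axis. Payload 5.4 kg.
Tool frame: the origin (TCP) lies at the very end of the fingers, on their centre line; the grasp point (between the pads) lies 19 mm behind it; z points along the fingers, y is the line along which they close (so a half turn about z gives the same grasp; the last joint's range is limited). The gripper opens to 92 mm and grips with 3 to 60 N. Pads are 20 mm wide; open, the fingers measure 128 mm over their backs; the gripper's body (75 mm by 189 mm) begins 69 mm behind the grasp point.
Start: joints at [-1.346, 0.158, 1.597, -0, 1.386, -0.21], TCP at [0.242, -0.521, 0.215] pointing down, gripper open.
Joint ranges: [-2.91, 2.91], [-0.94, 2.29], [0.18, 2.7], [-1.29, 4.43], [0.17, 2.64], [-3, 3]. Speed limits (rad/s): [2.57, 2.57, 3.14, 3.14, 3.14, 3.14].

INTERFACE

Orientations are given as a unit quaternion [w, x, y, z].
In Python, from workcell import env gives the robot as it stands.
- The arm moves only by the shell command python3 -m handwheel 'ROWS'. ROWS is a JSON object of lists of equal length, an entry for each row: "xyz": the shift along the tool's x, y, z in units of 25 mm (1.0 is 25 mm), a list of three; "dr": the turn, a rotation vector about the tool's x, y, z in units of 5 degrees (1.0 is 5 degrees), a list of three; "claw": the finger opening in mm, from 0 to 91.9. In form: {"xyz": [[x, y, z], ...], "dr": [[rx, ry, rz], ...], "claw": [claw, ...]}. A call has 1 to 5 rows; each row is the pose to reach, as a shift and turn from the pose commanded when the call began, along the tool's axes at that moment; what a row does not reach only later rows make up. A row lasts 1/10 s, in which the tool goes at most 50 mm and 8.59 degrees, less where a joint would pass 70% of its speed; a pose out of reach is approached as far as the arm can. A call with a gripper value outside its range is refused whole. The fingers move at their own pace and stop on an object; the grip force is fixed at half the most. Time passes only in rows, so rows that repeat a pose let the fingers close. It gives the time, the measured TCP pose, the force, the opening and the grip force at its end, in the units of the state.
- env.read_state(): the state, without advancing time (a new reading comes with each control period).
- env.snapshot(name): name is "side" or "top" or "wrist"; returns (picture, depth): 384x512x3 uint8, red, green, blue; 384x512 float32, m along the optical axis (not along the pixel's ray), 0 where there is no reading.
- env.get_calibration(name): a dict with "intrinsics" (3x3 intrinsics, pixels), "R" (3x3) and "t" (3): a world point X has camera coordinates R X + t. Camera axes: x right, y down, z forward; pixel columns grow to the right and rows downward; lengths in m; the calibration is good to about 2 mm. A picture is of the moment at which its call begins: read the wrist's pose just before it. get_calibration takes no time and is no camera call; for the wrist camera it gives the pose at the moment of the call.
- env.job_done(): hands the job in; it is judged then, once.
The state is a dict: "time_s": time; "joint_positions": joint angles; "qvel": joint speeds; "joint_torque": joint torques, N m; "tool_pos": TCP position; "ee_rot": TCP orientation; "ft_force": force on the tool from outside, world axes, zero at the start; "moment": the same for the moment, N m; "opening": finger opening in m; "grip_force": force on a finger pad.
Only numpy, scipy, OpenCV 4.12 (cv2) and the standard library are available. Lean on these libraries where they do the work, as an engineer would, in place of code of your own. Each camera call takes 0.05 s, during which the arm holds its last target. There are 200 camera calls.

TASK

Take the bar-topped anvil insert off the stone slab and lock it into the bayonet holder on the bench: feel for the two slots with its lugs, push it down against the spring, twist it clockwise (seen from above) to the stop and let the spring lift it into its locking notches, then let go. Feel your way gently: never lean hard on the holder, neither down nor sideways, and leave the dome insert, the mallet and the dye bottle where they stand.

Things in the scene. Friction and masses are not known exactly. Their poses are not given: they have to be found in the camera images.
- anvil_mid (a point): Bar anvil insert, bare steel, about 0.4 kg, 64 mm tall, standing upright on the slab; this point is on its axis half-way up, 32 mm above its foot. From the foot up: round spigot 38 mm diameter, 22 mm tall; round flange 66 mm diameter, 6 mm thick; then the grip bar.
- anvil_bar (a point): Centre of the insert's rectangular grip bar, 46 mm above its foot: bar 52 mm long (along this frame's x), 22 mm wide (y), 36 mm tall (28 to 64 mm above the foot).
- anvil_lugs (a point): Point on the insert's axis midway between its two lugs, 8.5 mm above its foot. The lugs stick out of the spigot at +x and -x, in line with the bar's length: 10 mm wide, 6 mm tall, reaching 26 mm from the axis. A half turn makes no difference.
- anvil: The same bar anvil insert; origin at the centre of its foot, z up, x along the bar and the lugs.
- holder: Bayonet holder fixed on the bench: grey square base plate 130 x 130 x 12 mm with a clamp ear, 30 mm wide and 32 mm high, on its +x side, carrying a round steel collar, 74 mm outside diameter. Origin at the underside centre, on the bench; z up. More than 60 N in all, spring included, between insert and holder damages it.
- holder_axis (a point): Centre of the collar's mouth, 42 mm above the bench. Bore 41 mm; two opposite slots 14 mm wide run out to 28 mm from the axis. The collar is clamped by eye: its slots lie along the holder's x axis only within about 22 degrees either way, so look or feel for them. Lugs off the slots rest on the collar's top with the insert's foot 36.5 mm above the bench; in line, they drop through.
- holder_lip (a point): Underside of the 8 mm thick lip, 34 mm above the bench. Below it (insert's foot 20 to 22 mm above the bench; at 20 its flange meets the collar) the lugs turn clockwise from above, about 60 degrees from the slots to a hard stop. There 3 mm deep notches in the lip's underside let the spring lift the insert to lock, foot at 25.5 mm. Short of them it stays at 22.5 mm.
- holder_ejector (a point): Top of the spring ejector in the bore at rest, 32 mm above the bench. It meets the insert's foot there with about 7 N and pushes back 0.6 N more per mm, 14 N when the insert is fully down; this outweighs the insert.
- slab: Pale stone slab, 240 (x) by 320 (y) by 30 mm thick, fixed on the bench; the two inserts stand on it. Origin at the underside centre.
- dome_mid (a point): Dome insert: same spigot, lugs and flange, but a round domed top 40 mm across; stands on the slab, to be left alone. Point on its axis 32 mm above its foot.
- mallet_mid (a point): Mallet with a wooden handle, about 240 mm long, lying on the bench, to be left alone. Point near its middle.
- dye_mid (a point): Dye bottle, 52 mm diameter, 130 mm tall, standing on the bench, to be left alone. Point on its axis half-way up.
Mind the look-alikes: they are no part of the job. What is shaped like the anvil but green or red is not meant.

How it is judged:
On the way:
1. the lugs are pushed down through the slots to below the lip (horizontal distance between anvil_mid and holder_axis below 0.005 m and z of anvil_mid in the frame of holder below 0.0546 m), for 0.1 s.
At the end, for the whole second after the job is handed in: The bar anvil sits upright (within 0.06 rad) in the holder, within 5 mm of its axis, lifted by the spring into the locking notches (its mid point 56 to 59 mm above the holder's underside), released and still (horizontal distance between anvil_mid and holder_axis below 0.005 m and z of anvil_mid in the frame of holder between 0.056 and 0.059 m and angle between anvil_mid's own z axis and vertical below 0.06 rad and linear speed of anvil below 0.01 m/s and angular speed of anvil below 0.1 rad/s); the robot touches nothing.
It fails at once if the insert is forced: more than 60 N between it and the holder (contact force between anvil and holder above 60 N).
It fails at once if the robot itself leans on the holder with more than 20 N (contact force between any of the arm, the fingers and holder above 20 N).
It fails at once if the dome insert is shifted by more than 20 mm (distance of dome_mid from where it was at the start of the episode above 0.02 m).
It fails at once if the mallet is shifted by more than 20 mm (distance of mallet_mid from where it was at the start of the episode above 0.02 m).
It fails at once if the dye bottle is shifted or tipped by more than 20 mm (distance of dye_mid from where it was at the start of the episode above 0.02 m).
It also fails if it takes over 72 s, if anything falls off the work surface, if the arm or the gripper's body presses on something with over 40 N, if the wrist force passes 120 N, or if a joint passes its speed limit or range.

## Working session

There is one attempt and no reset: what is moved stays moved. The work goes in short steps, Python scripts to look and compute and a shell command to move; the robot and the scene stay as the last step left them, time stands still between calls to the robot, and variables do not carry over. Pictures are saved under pics/ and viewed, at most 10 in all, crops included, and the job is handed in when it is done.

```bash
mkdir -p pics
cat > h.py <<'E'
import numpy as np, cv2
from workcell import env
def snap(n,f):
    c=env.get_calibration(n); p,d=env.snapshot(n)
    np.savez('pics/'+f+'.npz',p=p,d=d,K=c["intrinsics"],R=c["R"],t=c["t"])
    cv2.imwrite('pics/'+f+'.png',p[:,:,::-1]); return p,d
def W(f,u,v,z=None):
    "world point at pixel; by depth, or on plane z"
    a=np.load('pics/'+f+'.npz'); r=np.linalg.inv(a['K'])@[u,v,1.]
    o=-a['R'].T@a['t']; w=a['R'].T@r
    s=a['d'][int(v),int(u)] if z is None else (z-o[2])/w[2]
    return o+w*s
def crop(f,g,x,y,w,h,k):
    im=cv2.imread('pics/'+f+'.png')[y:y+h,x:x+w]
    cv2.imwrite('pics/'+g+'.png',cv2.resize(im,None,fx=k,fy=k,interpolation=cv2.INTER_CUBIC))
E
python3 - <<'E'
from h import *
a,_=snap('top','top0');b,_=snap('side','side0')
cv2.imwrite('pics/both.png',cv2.resize(np.vstack([a,b])[:,:,::-1],(400,600)) if 0 else a[:,:,::-1])
print(env.read_state())
E
```

```text
{'time_s': 0.1, 'joint_positions': array([-1.34609246e+00,  1.58981381e-01,  1.59805829e+00,  1.32472796e-05,
        1.38619733e+00, -2.10099384e-01]), 'qvel': array([-5.27325989e-05, -1.79186053e-03, -2.70391863e-03,  7.93127322e-04,
        4.04309122e-04,  1.81544957e-03]), 'joint_torque': array([ 6.59766392e-04, -3.86503494e+01, -3.22959888e+01,  7.03327311e-02,
        3.39740224e-02, -4.73175385e-05]), 'tool_pos': array([ 0.24206958, -0.52096309,  0.21374403]), 'ee_rot': array([-8.22197418e-04,  9.76461130e-01,  2.15691875e-01,  5.06286421e-07]), 'ft_force': array([-0.41275346, -0.11004964, -0.16913959]), 'moment': array([-0.005226  ,  0.06109532, -0.00396676]), 'grip_force': 0.0, 'opening': 0.09204248790976825}
```

View pics/top0.png

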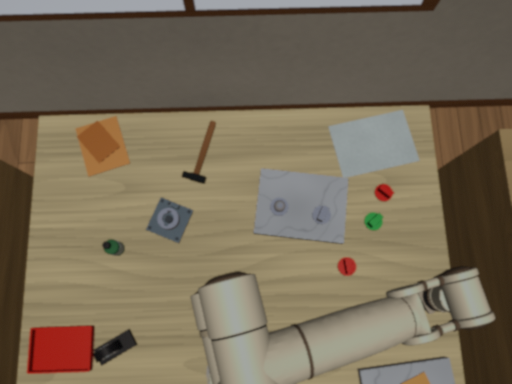

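The top view shows the holder at (170,219), the slab with inserts at (280,206) and (322,214), the mallet at (205,150), and the dye bottle at (113,247). The red and green look-alikes are on the right. I'll enlarge this to tell the two inserts apart.

Run:
```python
from h import *
crop('top0','c1',135,160,220,90,3.6)
im1=cv2.imread('pics/c1.png'); 
for n,u,v,z in [('holder',170,217,.042),('dome',280,206,.09),('anvil',322,214,.094),('mallet',205,150,.01),('dye',113,247,.13)]:
    print(n,W('top0',u,v).round(3),W('top0',u,v,z).round(3))
```

```text
holder [0.533 0.236 0.039] [0.533 0.235 0.042]
dome [ 0.55 -0.15  0.09] [ 0.55 -0.15  0.09]
anvil [ 0.517 -0.292  0.095] [ 0.517 -0.292  0.094]
mallet [0.783 0.112 0.024] [0.788 0.113 0.01 ]
dye [0.427 0.412 0.101] [0.424 0.403 0.13 ]
```

View pics/c1.png

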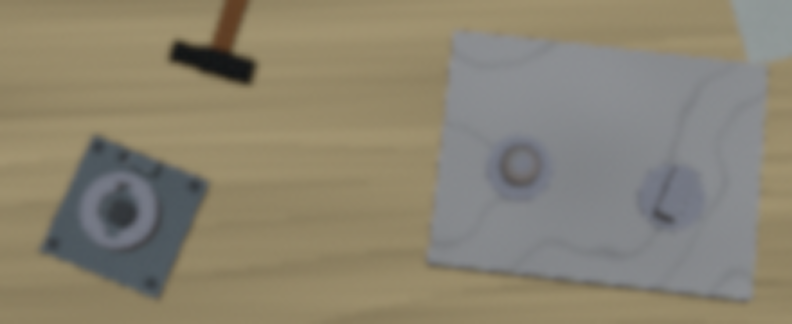

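```bash
python3 -m handwheel '{"xyz":[[2,-0.6,-0.8],[4,-1.2,-1.6],[6,-1.8,-1.6],[8,-2.4,-1.6],[8,-2.4,-1.6]],"dr":[[0,0,0],[0,0,0],[0,0,0],[0,0,0],[0,0,0]],"claw":[91,91,91,91,91]}'
python3 -m handwheel '{"xyz":[[1.6,-0.4,0],[3.4,-0.9,0],[4.6,-1.3,0],[4.6,-1.3,0],[4.6,-1.3,0]],"dr":[[0,0,0],[0,0,1.5],[0,0,3],[0,0,4.5],[0,0,6]],"claw":[91,91,91,91,91]}'
python3 -m handwheel '{"xyz":[[0,0,0],[0,0,0],[0,0,0],[0,0,0]],"dr":[[0,0,1.5],[0,0,3],[0,0,3.4],[0,0,3.4]],"claw":[91,91,91,91]}'
python3 - <<'E'
from h import *
snap('wrist','w1'); s=env.read_state(); print(s['tool_pos'],s['ee_rot'],s['joint_positions'])
E
```

```text
time_s: 0.6
tool_pos: [0.4009, -0.3796, 0.2546]
ee_rot: [-0.0, 0.976, 0.218, 0.001]
ft_force: [-0.3, -1.6, 0.2]
opening: 0.0911
grip_force: 0.0
time_s: 1.1
tool_pos: [0.4891, -0.3043, 0.2538]
ee_rot: [-0.0, 0.999, -0.046, -0.001]
ft_force: [-1.0, -0.1, -0.1]
opening: 0.091
grip_force: 0.0
time_s: 1.5
tool_pos: [0.4884, -0.3053, 0.254]
ee_rot: [-0.0, 0.981, -0.192, -0.001]
ft_force: [0.6, 0.0, 0.1]
opening: 0.0912
grip_force: 0.0
[ 0.4884334  -0.30526572  0.25406004] [-1.44564881e-04  9.81521533e-01 -1.91351043e-01 -4.87461340e-04] [-7.68127028e-01  1.37536135e-01  1.54228690e+00 -2.89825625e-04
  1.46274484e+00  1.18777762e+00]
```

View pics/w1.png

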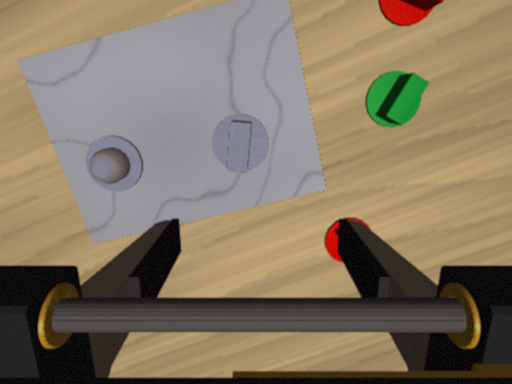

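The wrist view shows the anvil: its bar top spans (232,121) to (248,171), nearly upright in the image. I'll fit the bar top from depth.

```bash
cat >> h.py <<'E'
def cloud(f):
    a=np.load('pics/'+f+'.npz'); v,u=np.mgrid[:384,:512]
    r=np.stack([u,v,np.ones_like(u)],-1)@np.linalg.inv(a['K']).T*a['d'][...,None]
    return (r-a['t'])@a['R'],a['d']>0
def bar(f,c,zlo,zhi,rad=.045):
    P,ok=cloud(f); m=ok&(np.hypot(P[...,0]-c[0],P[...,1]-c[1])<rad)&(P[...,2]>zlo)&(P[...,2]<zhi)
    q=P[m]; (cx,cy),(w,h),a=cv2.minAreaRect((q[:,:2]*1e4).astype(np.float32))
    if w<h: a+=90
    a=(a+90)%180-90
    print('n',m.sum(),'centre',cx/1e4,cy/1e4,'size',w/10,h/10,'ang',a,'z',np.median(q[:,2])); return cx/1e4,cy/1e4,a
def tool():
    s=env.read_state(); from scipy.spatial.transform import Rotation as Ro
    w,x,y,z=s['ee_rot']; return s['tool_pos'],Ro.from_quat([x,y,z,w]).as_matrix()
def go(target):
    p,R=tool(); print('xyz units',(R.T@(np.array(target)-p)/.025).round(2),'toolx ang',np.degrees(np.arctan2(R[1,0],R[0,0])).round(2),'tcp',p.round(4))
E
python3 - <<'E'
from h import *
c=W('w1',240,146); print(c)
x,y,a=bar('w1',c,.086,.1); go([x,y,.12])
E
```

```text
[ 0.55651907 -0.33364839  0.42387204]
n 440 centre 0.536181640625 -0.303398876953125 size 21.859303283691407 23.126397705078126 ang -27.35968780517578 z 0.0936306289621465
xyz units [ 1.75 -0.79  5.36] toolx ang -22.06 tcp [ 0.4884 -0.3053  0.2541]
```

Run:
```python
from h import *
P,ok=cloud('w1'); print(P[110:182:6,240,2].round(3)); print(P[146,215:270:5].round(3)); print(P[185,215:270:10,2])
cs=[W('w1',u,v,.094) for u,v in [(232,121),(252,121),(227,171),(248,171)]]
print(np.round(cs,4)); m=np.mean(cs,0); d=cs[0]+cs[1]-cs[2]-cs[3]
print(m,np.degrees(np.arctan2(d[1],d[0])),np.linalg.norm(d)/2,np.linalg.norm(cs[1]-cs[0]))
crop('w1','c2',200,105,80,80,7)
go([m[0],m[1],.2])
```

```text
[0.029 0.058 0.093 0.093 0.094 0.093 0.424 0.093 0.093 0.094 0.094 0.029]
[[ 0.531 -0.269  0.058]
 [ 0.529 -0.274  0.057]
 [ 0.527 -0.279  0.058]
 [ 0.527 -0.289  0.094]
 [ 0.525 -0.294  0.093]
 [ 0.557 -0.334  0.424]
 [ 0.522 -0.304  0.093]
 [ 0.516 -0.306  0.057]
 [ 0.514 -0.311  0.058]
 [ 0.511 -0.317  0.059]
 [ 0.509 -0.322  0.056]]
[0.03061851 0.030444   0.02876435 0.02965097 0.0296456  0.03067493]
[[ 0.5501 -0.3015  0.094 ]
 [ 0.5424 -0.3204  0.094 ]
 [ 0.5044 -0.2761  0.094 ]
 [ 0.4961 -0.2967  0.094 ]]
[ 0.52323154 -0.29867702  0.094     ] -28.07808723020064 0.05215517395089441 0.02032791760023697
xyz units [ 1.19 -0.77  2.16] toolx ang -22.06 tcp [ 0.4884 -0.3053  0.2541]
```

View pics/c2.png

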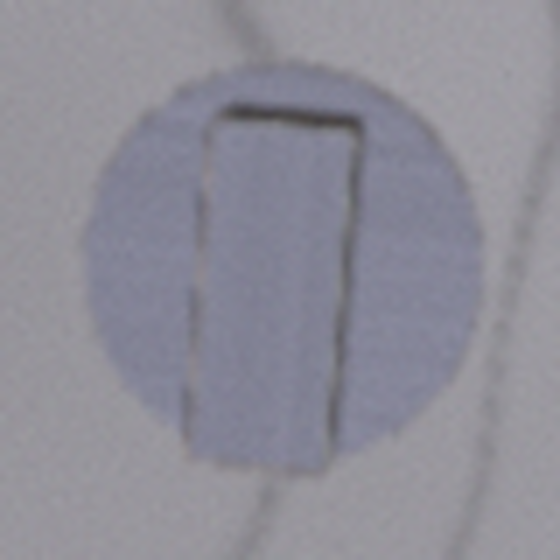

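The crop shows the bar top clearly: an even rectangle from (210,105)/(360,115) to (185,460)/(330,470). Its centre and 52x20 mm size check out. I'll refit it with the right seed point.

Run:
```python
from h import *
x,y,a=bar('w1',[.523,-.299],.086,.1)
P,ok=cloud('w1'); m=ok&(np.hypot(P[...,0]-.523,P[...,1]+.299)<.05)&(abs(P[...,2]-.0935)<.006)
k=np.median(P[m],0);print(P[m].mean(0)); go([x,y,.2])
cs=P[m][:,:2]; w,V=np.linalg.eigh(np.cov(cs.T)); print(np.degrees(np.arctan2(V[1,1],V[0,1])))
```

```text
n 1059 centre 0.523517041015625 -0.2966286376953125 size 22.0588623046875 51.9021240234375 ang -27.671451568603516 z 0.09368168799890601
[ 0.52420887 -0.2971103   0.09364904]
xyz units [ 1.17 -0.85  2.16] toolx ang -22.06 tcp [ 0.4884 -0.3053  0.2541]
152.15375821761214
```

```bash
python3 -m handwheel '{"xyz":[[1.18,-0.84,1],[1.18,-0.84,3],[1.18,-0.84,5],[1.18,-0.84,5.6],[1.18,-0.84,5.6]],"dr":[[0,0,1.12],[0,0,1.12],[0,0,1.12],[0,0,1.12],[0,0,1.12]],"claw":[91,91,91,91,91]}'
python3 -c "
from h import *
go([.5237,-.2969,.064])"
```

```text
time_s: 2.05
tool_pos: [0.5224, -0.2954, 0.112]
ee_rot: [-0.001, 0.971, -0.239, -0.003]
ft_force: [-0.3, 0.2, 0.2]
opening: 0.0909
grip_force: 0.0
xyz units [0.09 0.03 1.92] toolx ang -27.67 tcp [ 0.5224 -0.2954  0.112 ]
```

```bash
python3 -m handwheel '{"xyz":[[0.07,0.03,0.9],[0.07,0.03,1.7],[0.07,0.03,1.9],[0.07,0.03,1.9],[0.07,0.03,1.9]],"dr":[[0,0,0],[0,0,0],[0,0,0],[0,0,0],[0,0,0]],"claw":[91,91,91,70,50]}'
python3 -m handwheel '{"xyz":[[0,0,0],[0,0,0],[0,0,0],[0,0,0],[0,0,0]],"dr":[[0,0,0],[0,0,0],[0,0,0],[0,0,0],[0,0,0]],"claw":[35,20,10,10,10]}'
python3 -m handwheel '{"xyz":[[0,0,0],[0,0,0],[0,0,0],[0,0,0],[0,0,0]],"dr":[[0,0,0],[0,0,0],[0,0,0],[0,0,0],[0,0,0]],"claw":[10,10,10,10,10]}'
```

```text
time_s: 2.55
tool_pos: [0.5266, -0.2992, 0.0696]
ee_rot: [0.001, 0.971, -0.239, 0.002]
ft_force: [-0.1, 0.3, 0.3]
opening: 0.0775
grip_force: 0.0
time_s: 3.05
tool_pos: [0.5253, -0.298, 0.0671]
ee_rot: [-0.0, 0.971, -0.239, -0.0]
ft_force: [0.6, -0.0, -0.4]
opening: 0.0371
grip_force: 0.0
time_s: 3.55
tool_pos: [0.5254, -0.2979, 0.067]
ee_rot: [-0.0, 0.971, -0.239, 0.0]
ft_force: [1.6, 0.4, 0.2]
opening: 0.022
grip_force: 30.0
```

```bash
python3 -m handwheel '{"xyz":[[0,0,-1],[0,0,-2.5],[0,0,-4.5],[0,0,-6.5],[0,0,-7.2]],"dr":[[0,0,0],[0,0,0],[0,0,0],[0,0,0],[0,0,0]],"claw":[10,10,10,10,10]}'
python3 -m handwheel '{"xyz":[[0,-0.8,0],[0,-2.4,0],[0,-4,0],[0,-5.6,0],[0,-7,0]],"dr":[[0,0,-1.5],[0,0,-3],[0,0,-4.5],[0,0,-6],[0,0,-7.5]],"claw":[10,10,10,10,10]}'
python3 -c "
from h import *
print(env.read_state()['joint_positions'],env.read_state()['opening']);go([.58,.225,.25])"
```

```text
time_s: 4.05
tool_pos: [0.5269, -0.2995, 0.253]
ee_rot: [0.002, 0.971, -0.239, 0.004]
ft_force: [0.2, -0.8, -4.7]
opening: 0.0221
grip_force: 30.0
time_s: 4.55
tool_pos: [0.6066, -0.1411, 0.2458]
ee_rot: [-0.001, 0.996, 0.088, -0.001]
ft_force: [0.8, -0.7, -4.0]
opening: 0.0218
grip_force: 30.0
[-4.22271458e-01  2.64351829e-01  1.41260714e+00  4.46718182e-05
  1.46706516e+00  9.71524451e-01] 0.021792779165071045
xyz units [  1.53 -14.6   -0.15] toolx ang 10.14 tcp [ 0.6066 -0.1411  0.2458]
```

```bash
python3 -m handwheel '{"xyz":[[0.2,-1.4,0],[0.4,-2.9,0],[0.6,-4.4,0],[0.8,-5.9,0],[0.8,-7.3,0]],"dr":[[0,0,-1.5],[0,0,-3],[0,0,-4.5],[0,0,-6],[0,0,-7.5]],"claw":[10,10,10,10,10]}'
python3 -c "
from h import *
go([.58,.225,.25])"
```

```text
time_s: 5.05
tool_pos: [0.5944, 0.0419, 0.2457]
ee_rot: [-0.001, 0.915, 0.404, -0.001]
ft_force: [0.1, 0.3, -4.2]
opening: 0.0218
grip_force: 30.0
xyz units [ 5.02 -5.36 -0.17] toolx ang 47.64 tcp [0.5944 0.0419 0.2457]
```

```bash
python3 -m handwheel '{"xyz":[[1,-1.1,0],[2,-2.2,0],[3,-3.3,0],[4.2,-4.5,-0.1],[5,-5.35,-0.15]],"dr":[[0,0,-1.5],[0,0,-3],[0,0,-4.5],[0,0,-6],[0,0,-7.5]],"claw":[10,10,10,10,10]}'
python3 -m handwheel '{"xyz":[[0,0,0],[0,0,0],[0,0,0],[0,0,0],[0,0,0]],"dr":[[0,0,-1.6],[0,0,-3.2],[0,0,-4.8],[0,0,-6.4],[0,0,-8]],"claw":[10,10,10,10,10]}'
python3 -m handwheel '{"xyz":[[0,0,0],[0,0,0],[0,0,0],[0,0,0],[0,0,0],[0,0,0]],"dr":[[0,0,-1.6],[0,0,-3.2],[0,0,-4.8],[0,0,-6.4],[0,0,-8],[0,0,-8]],"claw":[10,10,10,10,10,10]}' || true
python3 -m handwheel '{"xyz":[[0,0,0],[0,0,0],[0,0,0],[0,0,0],[0,0,0]],"dr":[[0,0,-1.6],[0,0,-3.2],[0,0,-4.8],[0,0,-6.4],[0,0,-8]],"claw":[10,10,10,10,10]}'
python3 - <<'E'
from h import *
go([.58,.225,.25]); snap('wrist','w2'); snap('top','top2'); print(env.read_state()['joint_positions'])
E
```

```text
time_s: 5.55
tool_pos: [0.5805, 0.2251, 0.2496]
ee_rot: [-0.001, 0.736, 0.677, -0.001]
ft_force: [0.1, -0.3, -3.2]
opening: 0.0218
grip_force: 30.0
time_s: 6.05
tool_pos: [0.5809, 0.2225, 0.2494]
ee_rot: [-0.001, 0.461, 0.888, -0.001]
ft_force: [0.5, 0.2, -4.6]
opening: 0.0218
grip_force: 30.0
time_s: 6.55
tool_pos: [0.5809, 0.2224, 0.2493]
ee_rot: [-0.001, 0.129, 0.992, -0.001]
ft_force: [-0.2, 0.7, -4.1]
opening: 0.0216
grip_force: 30.0
xyz units [ 0.06  0.09 -0.03] toolx ang 165.13 tcp [0.5809 0.2224 0.2493]
[ 1.71862210e-01  2.61017695e-01  1.40929598e+00 -2.26275764e-04
  1.47381843e+00 -1.13408923e+00]schema error: expected 1 to 5 rows
```

View pics/w2.png

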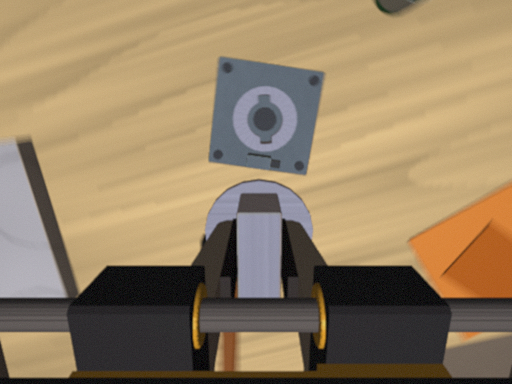

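The wrist view shows the held anvil at the bottom, and the holder centred near (265,119) with slots nearly vertical in the image, at about (264,97) and (266,141).

```bash
crop=1 python3 - <<'E'
from h import *
crop('w2','c3',215,70,100,100,6)
P,ok=cloud('w2'); c=W('w2',265,119,.042); print(c)
m=ok&(np.hypot(P[...,0]-c[0],P[...,1]-c[1])<.045)&(abs(P[...,2]-.042)<.005)
q=P[m]; (cx,cy),r=cv2.minEnclosingCircle((q[:,:2]*1e3).astype(np.float32)); print(m.sum(),cx,cy,r,q[:,2].mean())
from scipy.optimize import least_squares
# outer edge fit: farthest points in each angular bin
x0=q[:,:2].mean(0); th=np.arctan2(*(q[:,:2]-x0).T[::-1]); b=((th+np.pi)/(2*np.pi)*36).astype(int)%36
e=[]
for i in range(36):
    s=q[b==i,:2]
    if len(s): e.append(s[np.argmax(np.hypot(*(s-x0).T))])
e=np.array(e); f=least_squares(lambda k:np.hypot(e[:,0]-k[0],e[:,1]-k[1])-k[2],[*x0,.037],loss='soft_l1',f_scale=.001).x; print('outer',f)
# slot: below-collar pixels at radius 22..27 mm
d=P[...,:2]-f[:2]; rr=np.hypot(d[...,0],d[...,1]); s=ok&(rr>.0222)&(rr<.0285)&(P[...,2]<.036)
a=np.degrees(np.arctan2(d[...,1],d[...,0]))[s]; print(np.sort(a.round(0)))
print('axis by doubling', np.degrees(np.angle(np.exp(2j*np.radians(a)).sum()))/2)
E
```

```text
[0.52887833 0.2429849  0.042     ]
2109 529.07958984375 242.98178100585938 37.16518020629883 0.04158347888648821
outer [0.52895896 0.24305044 0.03686205]
[-180. -180. -179. -178. -178. -177.  -33.  -29.  -29.  -28.  -27.  -27.
  -27.  -27.  -26.  -26.  -25.  -25.  -24.  -24.  -24.  -23.  -23.  -22.
  -22.  -22.  -21.  -21.  -20.  -20.  -19.  -19.  -19.  -19.  -19.  -17.
  -17.  -16.  -16.  -16.  -16.  -16.  -14.  -14.  -14.  -13.  -13.  -13.
  -13.  -12.  -11.  -11.  -11.  -11.  -10.  -10.   -9.   -9.   -8.   -8.
   -8.   -7.   -7.   -6.   -6.   -5.   -5.   -4.   -4.   -4.   -3.   -3.
   -2.   -2.   -1.   -1.   -1.   -1.    0.    0.    1.    1.    2.    2.
    2.    3.    3.    4.    5.   13.   25.   29.   34.   45.   52.  149.
  149.  150.  151.  151.  151.  152.  152.  153.  153.  154.  154.  155.
  156.  156.  157.  157.  158.  158.  159.  159.  159.  159.  160.  161.
  162.  162.  162.  162.  163.  164.  164.  164.  165.  165.  165.  167.
  167.  167.  167.  167.  168.  170.  170.  170.  170.  170.  171.  172.
  172.  172.  173.  173.  174.  175.  175.  176.  176.  177.  177.  178.
  178.  179.  180.  180.]
axis by doubling -12.312489081004726
```

View pics/c3.png

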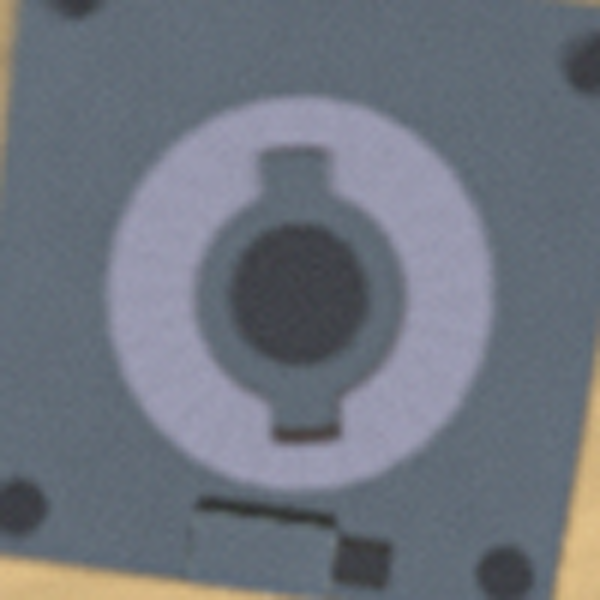

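The crop shows the collar clearly: the slot ends are centred at about (296,152) and (308,436). Next I'll get the slot angle, and the anvil axis from the visible flange arc.

Run:
```python
from h import *
from scipy.optimize import least_squares
a=W('w2',215+296/6,70+152/6,.042);b=W('w2',215+308/6,70+436/6,.042); d=b-a
print('slot',np.degrees(np.arctan2(d[1],d[0])),np.linalg.norm(d),'mid',(a+b)/2)
# rectify collar to a mm grid for angle check via mask symmetry
print('top est',W('top0',167.8,218.3,.042))
P,ok=cloud('w2'); z=P[150:300,200:320,2]; zz=z[(z>.15)&(z<.3)]; print(np.histogram(zz,np.arange(.2,.29,.004)))
t,R=tool(); 
m=ok.copy(); m[:150]=0; m[:,:195]=0; m[:,325:]=0; m&=abs(P[...,2]-(t[2]-.009))<.005
q=P[m]; print(m.sum(),q[:,2].mean())
L=(q-t)@R  # tool coords
e=[]
th=np.degrees(np.arctan2(L[:,1],L[:,0]))
for k in range(-60,60,4):
    s=L[(th>=k)&(th<k+4)]
    if len(s)>3: e.append(s[np.argmax(np.hypot(s[:,0],s[:,1])),:2])
e=np.array(e); print((e*1e3).round(1).tolist())
f=least_squares(lambda k:np.hypot(e[:,0]-k[0],e[:,1]-k[1])-.033,[0,0],loss='soft_l1',f_scale=.001).x; print('axis in tool',f)
```

```text
slot -12.007626763568657 0.053814075120739796 mid [0.52947255 0.24325371 0.042     ]
top est [0.52829624 0.24284227 0.042     ]
(array([   0,    0,    0,    0,    0,    0,    0,    0,   15,  929, 1460,
         77,  115,  172,  195,  202,  242,  269, 1758, 2492,  259,  312]), array([0.2  , 0.204, 0.208, 0.212, 0.216, 0.22 , 0.224, 0.228, 0.232,
       0.236, 0.24 , 0.244, 0.248, 0.252, 0.256, 0.26 , 0.264, 0.268,
       0.272, 0.276, 0.28 , 0.284, 0.288]))
2420 0.24017826010646554
[[16.2, -27.5], [17.9, -26.3], [19.4, -24.7], [21.3, -22.9], [23.9, -20.0], [24.4, -19.5], [25.1, -17.7], [26.2, -15.9], [27.3, -13.6], [28.4, -11.2], [29.2, -8.7], [29.0, -8.1], [29.6, -4.7], [30.1, -2.3], [30.1, -0.5], [30.0, 1.8], [29.5, 2.9], [29.5, 5.3], [28.9, 7.7], [28.8, 8.9], [27.6, 11.7], [27.1, 12.3], [25.7, 15.5], [24.9, 17.2], [24.3, 18.0], [22.2, 20.3], [20.5, 22.1], [18.9, 23.9], [17.2, 25.3], [16.5, 25.7]]
axis in tool [-0.00302577 -0.00072198]
```

```bash
python3 -c "
from h import *
go([.5262,.2443,.085])"
```

```text
xyz units [2.33 0.28 6.58] toolx ang 164.83 tcp [0.581  0.2225 0.2495]
```

```bash
python3 -m handwheel '{"xyz":[[1,0.1,1],[2.33,0.28,2.2],[2.33,0.28,3.6],[2.33,0.28,4.8],[2.33,0.28,5.4]],"dr":[[0,0,-0.61],[0,0,-0.61],[0,0,-0.61],[0,0,-0.61],[0,0,-0.61]],"claw":[10,10,10,10,10]}'
python3 -m handwheel '{"xyz":[[0,0,0.3],[0,0,0.6],[0,0,0.9],[0,0,1.1],[0,0,1.1]],"dr":[[0,0,0],[0,0,0],[0,0,0],[0,0,0],[0,0,0]],"claw":[10,10,10,10,10]}'
python3 -c "
from h import *
go([.5262,.2443,.085]); snap('wrist','w3'); snap('side','s3')
p=cv2.imread('pics/w3.png'); q=cv2.imread('pics/s3.png')
cv2.imwrite('pics/c4.png',cv2.resize(np.hstack([p,q]),(800,300)))"
```

```text
time_s: 7.15
tool_pos: [0.5246, 0.2442, 0.1121]
ee_rot: [-0.003, 0.107, 0.994, -0.001]
ft_force: [0.1, -0.7, -4.6]
opening: 0.0218
grip_force: 30.0
time_s: 7.65
tool_pos: [0.5273, 0.2447, 0.0881]
ee_rot: [-0.0, 0.106, 0.994, -0.0]
ft_force: [-0.1, 0.5, -4.1]
opening: 0.0219
grip_force: 30.0
xyz units [ 0.04 -0.02  0.12] toolx ang 167.84 tcp [0.5273 0.2447 0.0881]
```

View pics/c4.png

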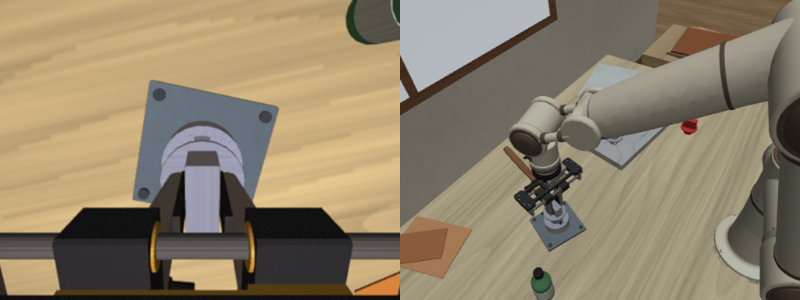

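The wrist view (left) shows the slot in line with the bar at about column 203, above the flange. I'll descend gently.

```bash
python3 -m handwheel '{"xyz":[[0.04,0,0.1],[0.04,0,0.2],[0.04,0,0.3],[0.04,0,0.4],[0.04,0,0.4]],"dr":[[0,0,0],[0,0,0],[0,0,0],[0,0,0],[0,0,0]],"claw":[10,10,10,10,10]}'
python3 -m handwheel '{"xyz":[[0,0,0.04],[0,0,0.08],[0,0,0.12],[0,0,0.12],[0,0,0.12]],"dr":[[0,0,0],[0,0,0],[0,0,0],[0,0,0],[0,0,0]],"claw":[10,10,10,10,10]}'
python3 -c "
from h import *
go([.5262,.2443,.0736]); print(env.read_state()['ft_force'])"
```

```text
time_s: 8.25
tool_pos: [0.526, 0.2449, 0.0778]
ee_rot: [-0.0, 0.106, 0.994, -0.0]
ft_force: [0.4, 0.1, -4.3]
opening: 0.0218
grip_force: 30.0
time_s: 8.75
tool_pos: [0.5263, 0.245, 0.0754]
ee_rot: [-0.0, 0.106, 0.994, 0.0]
ft_force: [0.2, -0.5, -3.7]
opening: 0.0218
grip_force: 30.0
xyz units [ 0.   -0.03  0.07] toolx ang 167.86 tcp [0.5263 0.245  0.0754]
[ 0.2312662  -0.47977784 -3.74993337]
```

```bash
python3 -m handwheel '{"xyz":[[0,-0.02,0.04],[0,-0.02,0.08],[0,-0.02,0.12],[0,-0.02,0.12],[0,-0.02,0.12]],"dr":[[0,0,0],[0,0,0],[0,0,0],[0,0,0],[0,0,0]],"claw":[10,10,10,10,10]}'
```

```text
time_s: 9.25
tool_pos: [0.5262, 0.2445, 0.0723]
ee_rot: [-0.0, 0.106, 0.994, -0.0]
ft_force: [-0.2, 0.2, -4.1]
opening: 0.0216
grip_force: 30.0
```

```bash
python3 -m handwheel '{"xyz":[[0,0,0.05],[0,0,0.1],[0,0,0.15],[0,0,0.2],[0,0,0.2]],"dr":[[0,0,0],[0,0,0],[0,0,0],[0,0,0],[0,0,0]],"claw":[10,10,10,10,10]}'
python3 -m handwheel '{"xyz":[[0,0,0.05],[0,0,0.1],[0,0,0.15],[0,0,0.2],[0,0,0.2]],"dr":[[0,0,0],[0,0,0],[0,0,0],[0,0,0],[0,0,0]],"claw":[10,10,10,10,10]}'
```

```text
time_s: 9.75
tool_pos: [0.5264, 0.2445, 0.068]
ee_rot: [0.0, 0.106, 0.994, 0.0]
ft_force: [-3.3, -0.7, 2.9]
opening: 0.0221
grip_force: 30.0
time_s: 10.25
tool_pos: [0.5265, 0.2445, 0.0627]
ee_rot: [0.0, 0.106, 0.994, 0.0]
ft_force: [-4.7, -0.9, 6.8]
opening: 0.0217
grip_force: 30.0
```

```bash
python3 -m handwheel '{"xyz":[[0.03,0,0.05],[0.03,0,0.1],[0.03,0,0.14],[0.03,0,0.18],[0.03,0,0.18]],"dr":[[0,0,0],[0,0,0],[0,0,0],[0,0,0],[0,0,0]],"claw":[10,10,10,10,10]}'
python3 -m handwheel '{"xyz":[[0,0,0],[0,0,0]],"dr":[[0,0,0],[0,0,0]],"claw":[10,10]}'
```

```text
time_s: 10.75
tool_pos: [0.5264, 0.2446, 0.0589]
ee_rot: [0.001, 0.106, 0.994, 0.0]
ft_force: [-3.6, -1.7, 8.3]
opening: 0.0219
grip_force: 30.0
time_s: 10.95
tool_pos: [0.5264, 0.2446, 0.059]
ee_rot: [0.001, 0.106, 0.994, 0.0]
ft_force: [-3.7, -2.2, 8.0]
opening: 0.0216
grip_force: 30.0
```

```bash
python3 -m handwheel '{"xyz":[[0.02,-0.02,0.03],[0.02,-0.02,0.05],[0.02,-0.02,0.05]],"dr":[[0,0,0],[0,0,0],[0,0,0]],"claw":[10,10,10]}'
python3 -m handwheel '{"xyz":[[0,0.01,0],[-0.01,0.015,0],[-0.01,0.02,0],[-0.01,0.02,0]],"dr":[[0,0,0.7],[0,0,1.4],[0,0,2],[0,0,2]],"claw":[10,10,10,10]}'
python3 -c "
from h import *
go([.5262,.2443,.058]); print(env.read_state()['moment'])"
```

```text
time_s: 11.25
tool_pos: [0.5263, 0.2445, 0.0581]
ee_rot: [0.001, 0.106, 0.994, 0.0]
ft_force: [-2.1, -0.5, 9.2]
opening: 0.0218
grip_force: 30.0
time_s: 11.65
tool_pos: [0.5272, 0.2452, 0.0584]
ee_rot: [0.002, 0.193, 0.981, 0.001]
ft_force: [-2.0, -0.6, 7.8]
opening: 0.0219
grip_force: 30.0
xyz units [ 0.02 -0.05  0.01] toolx ang 157.8 tcp [0.5272 0.2452 0.0584]
[-0.07011136  0.2363635  -0.06461669]
```

```bash
python3 -m handwheel '{"xyz":[[0,0.01,0.01],[-0.01,0.02,0.01],[-0.01,0.03,0.01],[-0.015,0.04,0.01],[-0.015,0.04,0.01]],"dr":[[0,0,1],[0,0,2],[0,0,3],[0,0,4],[0,0,4]],"claw":[10,10,10,10,10]}'
python3 -c "
from h import *
go([.5262,.2443,.058]); print(env.read_state()['moment'])"
```

```text
time_s: 12.15
tool_pos: [0.5285, 0.246, 0.0584]
ee_rot: [0.002, 0.36, 0.933, 0.002]
ft_force: [-0.2, 0.2, 8.3]
opening: 0.0221
grip_force: 30.0
xyz units [ 0.02 -0.11  0.02] toolx ang 137.75 tcp [0.5285 0.246  0.0584]
[-0.04965347  0.0263944  -0.06386154]
```

Turned 30° with low forces, so I'll continue to the stop.

```bash
python3 -m handwheel '{"xyz":[[0,0.01,0],[-0.01,0.02,0],[-0.01,0.03,0],[-0.015,0.04,0],[-0.015,0.04,0]],"dr":[[0,0,1],[0,0,2],[0,0,3],[0,0,4],[0,0,4]],"claw":[10,10,10,10,10]}'
python3 -c "
from h import *
go([.5262,.2443,.058]); print(env.read_state()['moment'])"
python3 -m handwheel '{"xyz":[[0,0.005,0],[0,0.01,0],[0,0.01,0]],"dr":[[0,0,0.5],[0,0,1],[0,0,1]],"claw":[10,10,10]}'
python3 -c "
from h import *
go([.5262,.2443,.058]); print(env.read_state()['moment'])"
```

```text
time_s: 12.65
tool_pos: [0.5296, 0.2464, 0.0585]
ee_rot: [0.002, 0.517, 0.856, 0.002]
ft_force: [-1.4, -0.4, 8.6]
opening: 0.0222
grip_force: 30.0
xyz units [-0.01 -0.16  0.02] toolx ang 117.75 tcp [0.5296 0.2464 0.0585]
[-0.17060212  0.108152   -0.08606588]
time_s: 12.95
tool_pos: [0.5298, 0.2465, 0.0585]
ee_rot: [0.002, 0.553, 0.833, 0.002]
ft_force: [-0.5, -1.1, 9.3]
opening: 0.0217
grip_force: 30.0
xyz units [-0.03 -0.17  0.02] toolx ang 112.81 tcp [0.5298 0.2465 0.0585]
[-0.17202046 -0.00029049  0.01877637]
```

```bash
for i in 1; do python3 -m handwheel '{"xyz":[[0,0.005,0],[0,0.005,0],[0,0.005,0]],"dr":[[0,0,0.5],[0,0,0.6],[0,0,0.6]],"claw":[10,10,10]}'
python3 -c "
from h import *
go([.5262,.2443,.058]); print(env.read_state()['moment'])"; done
python3 -m handwheel '{"xyz":[[0,0.005,0],[0,0.005,0],[0,0.005,0]],"dr":[[0,0,0.4],[0,0,0.4],[0,0,0.4]],"claw":[10,10,10]}'
python3 -c "
from h import *
go([.5262,.2443,.058]); print(env.read_state()['moment'])"
```

```text
time_s: 13.25
tool_pos: [0.53, 0.2466, 0.0585]
ee_rot: [0.002, 0.575, 0.818, 0.002]
ft_force: [-0.5, -0.2, 8.2]
opening: 0.0217
grip_force: 30.0
xyz units [-0.04 -0.17  0.02] toolx ang 109.86 tcp [0.53   0.2466 0.0585]
[-0.2449841   0.0457769   0.03910179]
time_s: 13.55
tool_pos: [0.5299, 0.2466, 0.0585]
ee_rot: [0.002, 0.589, 0.808, 0.002]
ft_force: [-0.4, -0.4, 9.9]
opening: 0.0217
grip_force: 30.0
xyz units [-0.04 -0.17  0.02] toolx ang 107.88 tcp [0.5299 0.2466 0.0585]
[-0.22604753  0.04450158  0.07772573]
```

```bash
python3 -m handwheel '{"xyz":[[0,0.005,0],[0,0.005,0],[0,0.005,0]],"dr":[[0,0,0.5],[0,0,0.6],[0,0,0.6]],"claw":[10,10,10]}'
python3 -c "
from h import *
go([.5262,.2443,.058]); print(env.read_state()['moment'])"
```

```text
time_s: 13.85
tool_pos: [0.5292, 0.2466, 0.0584]
ee_rot: [0.001, 0.609, 0.793, 0.001]
ft_force: [-3.2, -1.8, 10.2]
opening: 0.0218
grip_force: 30.0
xyz units [-0.06 -0.14  0.02] toolx ang 104.9 tcp [0.5292 0.2466 0.0584]
[-0.31297171  0.60425019  0.30765516]
```

```bash
python3 -m handwheel '{"xyz":[[0,0,-0.03],[0,0,-0.07],[0,0,-0.11],[0,0,-0.15],[0,0,-0.15]],"dr":[[0,0,-0.2],[0,0,-0.2],[0,0,-0.2],[0,0,-0.2],[0,0,-0.2]],"claw":[10,10,10,10,10]}'
python3 -c "
from h import *
go([.5262,.2443,.062]); print(env.read_state()['moment'])"
```

```text
time_s: 14.35
tool_pos: [0.5292, 0.2465, 0.0615]
ee_rot: [0.001, 0.603, 0.798, 0.001]
ft_force: [-1.9, -0.8, 7.2]
opening: 0.0222
grip_force: 30.0
xyz units [-0.05 -0.14 -0.02] toolx ang 105.86 tcp [0.5292 0.2465 0.0615]
[-0.19687943  0.22203783  0.00327101]
```

```bash
python3 -m handwheel '{"xyz":[[0,0,-0.02],[0,0,-0.04],[0,0,-0.05],[0,0,-0.05]],"dr":[[0,0,0],[0,0,0],[0,0,0],[0,0,0]],"claw":[10,10,10,10]}'
python3 -m handwheel '{"xyz":[[0,0,0],[0,0,0],[0,0,0],[0,0,0],[0,0,0]],"dr":[[0,0,0],[0,0,0],[0,0,0],[0,0,0],[0,0,0]],"claw":[24,30,40,50,60]}'
python3 -m handwheel '{"xyz":[[0,0,0],[0,0,0],[0,0,0],[0,0,0],[0,0,0]],"dr":[[0,0,0],[0,0,0],[0,0,0],[0,0,0],[0,0,0]],"claw":[70,75,75,75,75]}'
python3 -m handwheel '{"xyz":[[0,0,-0.6],[0,0,-1.5],[0,0,-3],[0,0,-5],[0,0,-6]],"dr":[[0,0,0],[0,0,0],[0,0,0],[0,0,0],[0,0,0]],"claw":[75,75,75,75,75]}'
python3 -m handwheel '{"xyz":[[-2,0,0],[-3,0,0],[-3,0,0],[-3,0,0]],"dr":[[0,0,0],[0,0,0],[0,0,0],[0,0,0]],"claw":[75,75,75,75]}'
python3 - <<'E'
from h import *
snap('wrist','w5'); x,y,a=bar('w5',[.529,.243],.08,.1)
P,ok=cloud('w5'); m=ok&(np.hypot(P[...,0]-.529,P[...,1]-.243)<.036)
z=P[m][:,2]; print(np.histogram(z,np.arange(.03,.1,.003))); t=P[m&(P[...,2]>.083)&(P[...,2]<.097)]
A=np.c_[t[:,:2],np.ones(len(t))]; print('tilt',np.linalg.lstsq(A,t[:,2],rcond=None)[0])
E
```

```text
time_s: 14.75
tool_pos: [0.5292, 0.2466, 0.0624]
ee_rot: [0.001, 0.603, 0.798, 0.002]
ft_force: [0.5, -0.3, 6.8]
opening: 0.0219
grip_force: 30.0
time_s: 15.25
tool_pos: [0.5274, 0.2462, 0.0611]
ee_rot: [-0.0, 0.603, 0.798, -0.0]
ft_force: [-0.9, 0.5, 0.4]
opening: 0.052
grip_force: 0.0
time_s: 15.75
tool_pos: [0.5275, 0.2462, 0.0613]
ee_rot: [-0.0, 0.603, 0.798, -0.0]
ft_force: [0.1, 0.4, 0.3]
opening: 0.0752
grip_force: 0.0
time_s: 16.25
tool_pos: [0.5294, 0.2467, 0.2176]
ee_rot: [0.002, 0.603, 0.798, 0.003]
ft_force: [1.1, -0.1, 0.2]
opening: 0.075
grip_force: 0.0
time_s: 16.65
tool_pos: [0.5481, 0.1742, 0.2122]
ee_rot: [0.0, 0.603, 0.798, 0.0]
ft_force: [-0.1, -0.5, -0.2]
opening: 0.0752
grip_force: 0.0
n 1480 centre 0.5297876953125 0.2436370849609375 size 21.952734375 51.08747253417969 ang -74.52642822265625 z 0.08931098385603074
(array([   0,    0,    0,  326,  135,    0,    3, 1618,  346,    0,    0,
          0,    0,    0,    0,    0,    0,    0,    5, 1195,  280,    0,
          0]), array([0.03 , 0.033, 0.036, 0.039, 0.042, 0.045, 0.048, 0.051, 0.054,
       0.057, 0.06 , 0.063, 0.066, 0.069, 0.072, 0.075, 0.078, 0.081,
       0.084, 0.087, 0.09 , 0.093, 0.096, 0.099]))
tilt [0.00637486 0.00418285 0.08491413]
```

View pics/w5.png

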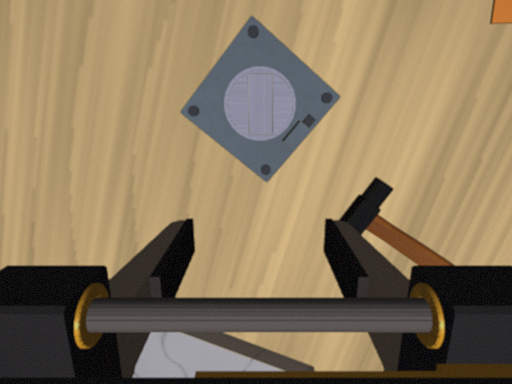

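The picture shows the anvil seated in the holder at (260,103), released and upright. Its bar top is at 89.3 mm, so the foot is at about 25.3 mm, which is the locked height. It is centred to within about 1 mm.

```bash
python3 -c "
from workcell import env
print(env.job_done())"
```

```text
the job is handed in; nothing more can be done
None
```

The bar anvil insert is locked in the bayonet holder (foot measured at about 25.3 mm, upright, within about 1 mm of the axis), released and clear of the robot; the job is handed in, but no verdict came back.

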